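# Open the child-resistant solvent can in the grease-up corner

### The arm

A 6-joint arm with a two-finger parallel gripper is mounted at the origin on the work surface. World frame = base frame: x ahead of the robot, y to its left, z up, the work surface at z = 0. Lengths are in mm, angles in degrees, forces in N, time in s.
With the tool pointing down it reaches from about 350 to 850 mm from the base axis. Payload 8.1 kg.
Tool frame: the origin (TCP) lies between the finger pads, 19 mm behind the fingertips; this is the grasp point; z points along the fingers, y is the line along which they close (so a half turn about z gives the same grasp; the last joint's range is limited). The gripper opens to 85 mm and grips with 20 to 120 N. Pads are 22 mm wide; open, the fingers measure 114 mm over their backs; the gripper's body (76 mm by 85 mm) begins 54 mm behind the grasp point. The pads swing forward as they close: fully open they stand 13 mm farther back than shut.
Start: joints at [60.768, 7.471, 85.268, -0, 87.261, -4.893], TCP at [247.263, 546.687, 249.992] pointing down, gripper open.
Joint ranges: [-169.43, 169.43], [-51.17, 129.36], [1.28, 143.12], [-76.62, 256.62], [0, 156.53], [-152.29, 152.29]. Speed limits (degrees/s): [136.94, 136.94, 159.86, 180, 180, 180].

### API

Orientations are given as [roll, pitch, yaw] about the fixed x, y, z axes, in that order (R = Rz(yaw) Ry(pitch) Rx(roll)).
In Python, from bench import sense, eyes, job, models gives the robot as it stands. The module is installed in compiled form; this text tells all that it offers.
- The arm moves only by the tool apply_moves, never from a script. Its argument "rows" is a list of rows, each a list of 6 numbers: the shift along the tool's x, y, z in mm, then the turn, a rotation vector about the tool's x, y, z in rad. In form: [[dx, dy, dz, rx, ry, rz], ...]. A call has exactly 5 rows; each row shifts and turns the commanded pose from where the row before left it, along the tool's axes as they then stand; what a row does not reach is not made up. A row lasts 1/8 s, in which the tool goes at most 62.5 mm and 10.7 degrees, less where a joint would pass 70% of its speed; a pose out of reach is approached as far as the arm can. A call is refused whole if a number of a shift passes 62.5 or a number of a turn 0.188, either way. A call with a gripper value outside its range is refused whole. "fingers" is the finger opening in mm, from 0 to 85.4, set as the call begins (left out, the last holds). The fingers move at their own pace and stop on an object; "grip_force" is the grip in N (left out, the last holds). Time passes only in rows, so rows that do not move let the fingers close, or fill a call up. It gives the time, the measured TCP pose, the force, the opening and the grip force at its end, in the units of the state.
- sense(): the state, without advancing time (a new reading comes with each control period).
- eyes.snapshot(name): name is "scene" or "top" or "wrist"; returns (picture, depth): 400x640x3 uint8, red, green, blue; 400x640 float32, mm along the optical axis (not along the pixel's ray), 0 where there is no reading.
- eyes.get_calibration(name): a dict with "intrinsics" (3x3 intrinsics, pixels), "D" ([k1, k2, p1, p2, k3] as OpenCV has them; the pictures are not rectified), "R" (3x3) and "t" (3): a world point X has camera coordinates R X + t; the wrist camera has in their place "mount" (4x4, takes a point from camera to tool coordinates, whose origin is the TCP and whose axes are the flange's). Camera axes: x right, y down, z forward; pixel columns grow to the right and rows downward; lengths in mm; the calibration is good to about 2 mm. A picture is of the moment at which its call begins: read the wrist's pose just before it. get_calibration takes no time and is no camera call.
- job.hand_in(): hands the job in; it is judged then, once.
Trained networks look in the newest picture that a camera, given by its name, has taken for a name from the list of things; names that differ only in an ending like _2 or _b are one class to them, and where a whole thing is asked for, a point or a joint stands for the part that bears it (a point fixed in the world has none). Each returns a list of dicts, best first, with "confidence" (0 to 1); they miss things now and then, are a little off and sometimes report something else, mostly with a low value. They report only what shows in the picture. A call takes as long as a camera call. They do not tell look-alikes from the thing itself.
- models.boxes_of(name, camera): "xyz" ([x, y, z] in mm, in world coordinates, good to about 4 mm: the middle of the surface that is visible of it).
- models.cut_out(name, camera): "pixels" (400x640 bool, what is visible of it).
- models.place_of(name, camera): "xyz" ([x, y, z] in mm, in world coordinates, good to about 4 mm: a listed point, or the origin of a listed thing).
The state is a dict: "time": time; "joint_pos": joint angles; "qd": joint speeds; "joint_efforts": joint torques, N m; "tool_pos": TCP position; "tcp_rot": TCP orientation; "ft_force": force on the tool from outside, world axes, zero at the start; "wrist_torque": the same for the moment, N m; "finger_gap": finger opening in mm; "grip_force": force on a finger pad.
Only numpy, scipy, OpenCV 4.12 (cv2) and the standard library are available. Lean on these libraries where they do the work, as an engineer would, in place of code of your own. Each camera call takes 0.05 s, during which the arm holds its last target. There are 200 camera calls.

### The job

Open the strapped-down solvent can: press its red child-resistant cap down against the spring until you feel it bottom, keep it pressed while turning it about 65 degrees counter-clockwise, then lift it off and set it right way up in the galvanized tray and let go. About 18 N of press is enough: do not ram the cap down, wrench it before it is pressed free, or drop it. Leave the pillow block, bearing cap, split collar and tin cup where they are.

Things in the scene. Friction and masses are not known exactly. Their poses are not given: they have to be found in the camera images.
- can: Blue rectangular solvent can, yellow panel, fixed to the bench by a steel strap, on the left or right, any small yaw. 105 mm along its x, 165 mm along y, flat top 150 mm above its origin (centre of the underside, on the bench), z up. A fixed neck 48 mm across stands on the middle of the top, hidden by the cap.
- cap: Loose red ribbed round cap on the can's neck, 58 mm across, 38 mm high, about 60 g; grip it round the sides. Origin at the centre of its underside, z up; a white dash on top lies along its +x. Locked at the start: underside 14 mm above the can's top, x along the can's x, 1.5 mm sideways play, spring pushing it up with 8 N plus 0.5 N per mm pressed.
- neck_lock (a point): Middle of the can's top, on the neck axis. Two teeth on the neck stop the cap turning more than 3 degrees until it is pressed down 2 to 11 mm; this differs from can to can and cannot be seen. 1.5 mm beyond that is a hard stop, so go by force: free at 9 to 14 N, then rising steeply; hold 16 to 21 N. Over 34 N between cap and can, down or sideways, breaks it.
- cap_grip (a point): Point on the cap's axis 26 mm above its underside, a good height for the TCP. Held pressed, the cap turns freely counter-clockwise seen from above (its yaw grows); past 45 degrees it is out of the lock, springs up 3 mm if let go, and lifts straight off. 60 to 75 degrees is good, 130 the limit. Let up sooner, it catches again.
- tray: Shallow square galvanized tray, fixed to the bench: 168 x 168 mm outside, 26 mm high, walls and floor 4 mm thick. Origin at the centre of its underside, on the bench; x and y along its sides, z up.
- pillow_block: Worn dark steel pillow block, loose, 45 mm along x, 130 mm along y, 76 mm high; origin at the centre of its underside. Leave alone.
- bearing_cap: Cracked grey cast iron bearing cap, a half-round arch with two feet, loose, 45 mm along x, 138 mm along y, 45 mm high; origin at the centre of its underside. Leave alone.
- split_collar: Bent steel split collar lying flat, loose, about 64 mm across, 16 mm high, with two ears at +x; origin at the centre of its underside. Leave alone.
- tin_cup: White enamel tin cup with a handle at its +y, loose, rim 84 mm across, 80 mm high; origin at the centre of its underside. Leave alone.
Not all that is in view belongs to the job. Leave any turquoise look-alike of the can alone.

How it is judged (in metres and radians):
On the way, in this order (a step that is already met when the one before it is completed fails the run):
1. the cap is turned at least 40 degrees from its locked place while still on the neck (angle between the x axis of cap and the x axis of can, either way round above 0.7 rad and z of cap in the frame of can below 0.172 m and horizontal distance between cap and can below 0.008 m), for 0.05 s.
2. the cap is lifted clear of the neck, 30 mm or more above its closed height (z of cap in the frame of can above 0.195 m), for 0.05 s.
At the end, for the whole second after the job is handed in: The cap rests upright (within 7 degrees) and still on the tray's floor, its centre within 60 mm of the tray's middle along each side and its underside less than 10 mm above the tray's underside, released by the gripper (x of cap in the frame of tray between -0.06 and 0.06 m and y of cap in the frame of tray between -0.06 and 0.06 m and z of cap in the frame of tray below 0.01 m and angle between cap's own z axis and vertical below 0.12 rad and linear speed of cap below 0.02 m/s and contact force between the fingers and cap below 0.05 N); the robot touches nothing.
It fails at once if the cap is wrenched or rammed: more than 34 N of contact between cap and can (contact force between cap and can above 34 N).
It fails at once if the cap is dropped or thrown: faster than 0.8 m/s with no finger on it (linear speed of cap above 0.8 m/s and contact force between the fingers and cap below 0.05 N).
It fails at once if a bystander is moved by more than 20 mm or tipped by more than 0.2 rad (distance of any of pillow_block, bearing_cap, split_collar, tin_cup from where it was at the start of the episode above 0.02 m or angle between any of pillow_block, bearing_cap, split_collar, tin_cup's own z axis and vertical above 0.2 rad).
It also fails if it takes over 64 s, if anything falls off the work surface, if the arm or the gripper's body presses on something with over 40 N, if the wrist force passes 120 N, or if a joint passes its speed limit or range.

## Working session

There is one attempt and no reset: what is moved stays moved. The work goes in short steps, Python scripts to look and compute and a tool call to move; the robot and the scene stay as the last step left them, time stands still between calls to the robot, and variables do not carry over. Pictures are saved under pics/ and viewed, at most 10 in all, crops included, and the job is handed in when it is done.

Besides the shell and the picture viewer there is one more tool, called in YAML: its name, and indented under it one key for each argument. apply_moves: Moves the arm, as the interface text tells. Its arguments: {"type":"object","properties":{"rows":{"type":"array"},"fingers":{"type":"number"},"grip_force":{"type":"number"}},"required":["rows"]}

```bash
mkdir -p pics; python3 - <<'E'
from bench import sense, eyes, job, models
import cv2,numpy as np
s=sense();print({k:np.round(v,2) for k,v in s.items()})
for c in("scene","top"):
    p,d=eyes.snapshot(c);cv2.imwrite(f"pics/{c}0.png",p[:,:,::-1]);np.save(f"{c}_d.npy",d)
    for n in("can","cap","tray","cap_grip","neck_lock","tin_cup","pillow_block"):
        print(c,n,[(round(r['confidence'],2),np.round(r['xyz']).tolist()) for r in models.place_of(n,c)])
E
```

```text
{'time': np.float64(0.0), 'joint_pos': array([60.77,  7.52, 85.33, -0.  , 87.26, -4.89]), 'qd': array([-0.12, -0.  ,  0.07,  0.03,  0.07,  0.02]), 'joint_efforts': array([ 0.000e+00, -5.694e+01, -5.005e+01, -0.000e+00,  2.000e-02,
       -0.000e+00]), 'tool_pos': array([246.99, 546.22, 248.92]), 'tcp_rot': array([-1.7989e+02, -1.0000e-02,  1.5566e+02]), 'ft_force': array([-0.4 , -0.73, -0.19]), 'wrist_torque': array([ 0.06,  0.02, -0.01]), 'grip_force': np.float64(0.0), 'finger_gap': np.float64(85.65)}
scene can [(0.92, [553.0, 502.0, -4.0]), (0.84, [522.0, 224.0, 1.0]), (0.82, [276.0, -264.0, 3.0]), (0.76, [294.0, 269.0, -1.0]), (0.63, [274.0, 521.0, -2.0])]
scene cap [(0.66, [526.0, 220.0, 164.0])]
scene tray [(0.74, [548.0, -228.0, 2.0])]
scene cap_grip []
scene neck_lock [(0.94, [274.0, 516.0, 150.0]), (0.92, [551.0, 504.0, 152.0]), (0.9, [276.0, -256.0, 154.0]), (0.81, [296.0, 265.0, 149.0]), (0.74, [521.0, 225.0, 145.0])]
scene tin_cup [(0.57, [766.0, -234.0, 4.0])]
scene pillow_block [(0.72, [745.0, 2.0, -1.0])]
top can [(0.98, [279.0, 515.0, -5.0]), (0.88, [296.0, 268.0, -2.0]), (0.76, [548.0, 502.0, -1.0]), (0.7, [526.0, 230.0, -2.0]), (0.63, [271.0, -260.0, 0.0])]
top cap [(0.71, [524.0, 225.0, 166.0])]
top tray [(0.85, [550.0, -226.0, -0.0])]
top cap_grip [(0.62, [523.0, 228.0, -2.0]), (0.61, [521.0, 226.0, 190.0])]
top neck_lock [(0.94, [274.0, -259.0, 150.0]), (0.91, [529.0, 225.0, 146.0]), (0.68, [548.0, 504.0, 149.0]), (0.63, [293.0, 268.0, 149.0]), (0.63, [276.0, 517.0, 151.0])]
top tin_cup [(0.59, [763.0, -237.0, 4.0])]
top pillow_block [(0.94, [749.0, 5.0, -0.0])]
```

View pics/top0.png

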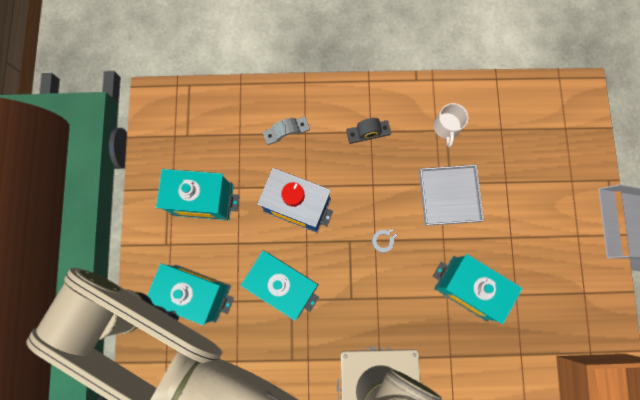

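View pics/scene0.png

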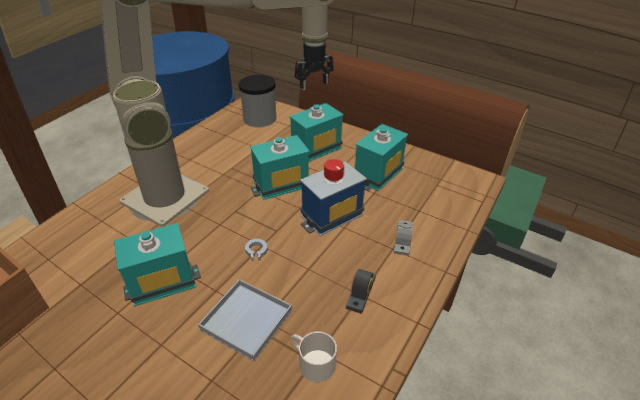

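The blue strapped can with the red cap is at top (292,194) and scene (333,190). The turquoise look-alikes are at top (188,190), (180,294), (278,285) and (485,288). I choose the blue one. The tray is at top (452,195), the collar at (384,240) and the cup at (450,125).

```bash
cat > h.py <<'E'
from bench import sense, eyes, job, models
import cv2,numpy as np
from scipy.spatial.transform import Rotation as Ro
def world(c,d,mask,s=None):
    k=eyes.get_calibration(c);v,u=np.nonzero(mask&(d>0));z=d[v,u]
    n=cv2.undistortPoints(np.c_[u,v].astype(float)[:,None],k["intrinsics"],np.array(k["D"],float))[:,0]
    P=np.c_[n*z[:,None],z]
    if "R" in k: return (P-np.ravel(k["t"]))@np.array(k["R"])
    M=np.array(k["mount"]);P=P@M[:3,:3].T+M[:3,3]
    return P@Ro.from_euler('xyz',s["tcp_rot"],degrees=True).as_matrix().T+s["tool_pos"]
def red(p):
    q=p.astype(int);return (q[...,0]>110)&(q[...,1]<70)&(q[...,2]<70)
def rep(c,p,d,s=None):
    W=world(c,d,red(p),s);zt=np.percentile(W[:,2],90);T=W[abs(W[:,2]-zt)<5]
    (cc,r)=cv2.minEnclosingCircle(T[:,:2].astype(np.float32));print(c,"cap top z",zt.round(1),"circle",np.round(cc,1),round(r,1),"mean",T.mean(0).round(1),len(T))
    A=world(c,d,np.ones(d.shape,bool),s);m=(abs(A[:,2]-150)<6)&(np.hypot(*(A[:,:2]-cc).T)<110)
    print("can top",m.sum(),A[m].mean(0).round(1),cv2.minAreaRect(A[m][:,:2].astype(np.float32)))
E
python3 - <<'E'
from h import *
p=cv2.imread("pics/top0.png")[:,:,::-1];d=np.load("top_d.npy");rep("top",p,d)
W=world("top",d,np.ones(d.shape,bool));m=(W[:,2]>15)&(W[:,2]<35)&(np.hypot(W[:,0]-549,W[:,1]+227)<130)
print("tray rim",cv2.minAreaRect(W[m][:,:2].astype(np.float32)),np.percentile(W[m][:,2],50))
cv2.imwrite("pics/crop.png",cv2.resize(p[150:240,240:350,::-1],None,fx=5,fy=5,interpolation=2))
E
```

```text
top cap top z 205.5 circle [522.2 225.1] 27.6 mean [521.  225.  203.6] 289
can top 2029 [521.1 225.  150.5] ((524.0111083984375, 226.20970153808594), (169.32421875, 109.0448226928711), 67.1434097290039)
tray rim ((544.9027709960938, -225.86727905273438), (169.42527770996094, 168.29745483398438), 2.825089693069458) 24.665625793054563
```

View pics/crop.png

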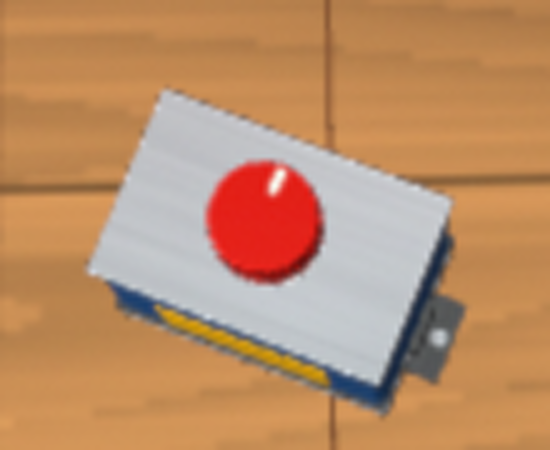

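Crop shows the blue can with yellow panel, strap lug and red cap, white dash at crop (277,181). The choice is right. The can's yaw is about −23°, with the cap at (522,225). Moving above it.

apply_moves:
  rows:
    - [-42, -20, -5, 0, 0, 0]
    - [-42, -20, -5, 0, 0, 0]
    - [-42, -20, -5, 0, 0, 0]
    - [-42, -20, -5, 0, 0, 0]
    - [-42, -20, -5, 0, 0, 0]
  fingers: 85

```text
time: 1.42
tool_pos: [398.2, 367.8, 275.3]
tcp_rot: [180.0, 0.0, 155.7]
ft_force: [0.7, -0.3, -0.5]
finger_gap: 85.0
grip_force: 0.0
```

apply_moves:
  rows:
    - [-43, -20, -5, 0, 0, 0]
    - [-43, -20, -5, 0, 0, 0]
    - [-43, -20, -5, 0, 0, 0]
    - [-44, -19, 0, 0, 0, 0]
    - [0, 0, 0, 0, 0, 0.18]

```text
time: 2.05
tool_pos: [524.3, 222.9, 289.9]
tcp_rot: [-180.0, 0.0, 145.0]
ft_force: [-1.0, 0.5, 0.0]
finger_gap: 85.1
grip_force: 0.0
```

apply_moves:
  rows:
    - [0, 0, 0, 0, 0, 0.18]
    - [0, 0, 0, 0, 0, 0.18]
    - [0, 0, 0, 0, 0, 0.18]
    - [0, 0, 0, 0, 0, 0.18]
    - [0, 0, 0, 0, 0, 0.18]

```text
time: 2.68
tool_pos: [522.5, 225.7, 290.0]
tcp_rot: [180.0, -0.0, 93.4]
ft_force: [-0.3, 0.3, -0.2]
finger_gap: 84.9
grip_force: 0.0
```

```bash
python3 - <<'E'
from h import *
s=sense();print({k:np.round(s[k],2) for k in("time","tool_pos","tcp_rot","joint_pos","ft_force","wrist_torque")})
p,d=eyes.snapshot("wrist");cv2.imwrite("pics/w1.png",p[:,:,::-1]);rep("wrist",p,d,s)
E
```

```text
{'time': np.float64(2.68), 'tool_pos': array([522.46, 225.74, 290.04]), 'tcp_rot': array([180.  ,  -0.  ,  93.44]), 'joint_pos': array([18.21,  1.91, 86.98, -0.  , 91.11, 14.77]), 'ft_force': array([-0.26,  0.31, -0.15]), 'wrist_torque': array([ 0.06, -0.01, -0.01])}
wrist cap top z 203.4 circle [523.8 225. ] 28.8 mean [523.  226.  202.6] 4319
can top 16621 [524.7 236.5 150.6] ((523.619873046875, 223.72653198242188), (167.9418182373047, 108.28404235839844), 67.30785369873047)
```

View pics/w1.png

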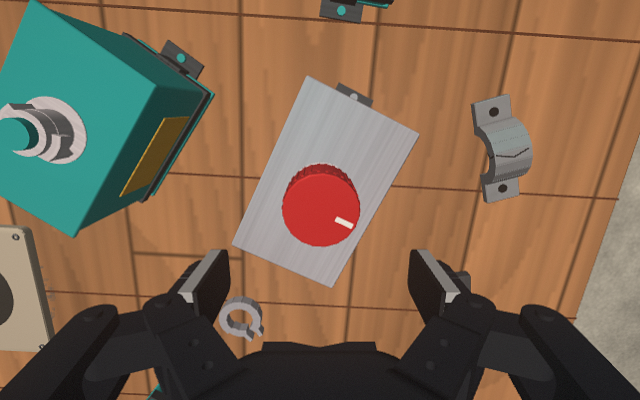

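Wrist view: the red cap is at (321,205) with the dash pointing right, and nothing is near the fingers. The cap is centred at about (523.3,225.4), within 1 mm of the TCP, so I descend to z=190 and grip.

apply_moves:
  rows:
    - [0, 1, 30, 0, 0, 0]
    - [0, 0, 30, 0, 0, 0]
    - [0, 0, 20, 0, 0, 0]
    - [0, 0, 15, 0, 0, 0]
    - [0, 0, 5, 0, 0, 0]

```text
time: 3.35
tool_pos: [523.2, 225.8, 189.2]
tcp_rot: [-179.9, 0.0, 93.8]
ft_force: [0.3, -0.4, 0.1]
finger_gap: 85.1
grip_force: 0.0
```

apply_moves:
  rows:
    - [0, 0, 0, 0, 0, 0]
    - [0, 0, 0, 0, 0, 0]
    - [0, 0, 0, 0, 0, 0]
    - [0, 0, 0, 0, 0, 0]
    - [0, 0, 0, 0, 0, 0]
  fingers: 50
  grip_force: 40

```text
time: 3.98
tool_pos: [524.0, 226.0, 191.3]
tcp_rot: [179.9, -0.0, 93.8]
ft_force: [-1.9, -0.8, 5.4]
finger_gap: 57.0
grip_force: 42.4
```

apply_moves:
  rows:
    - [0, 0, 0, 0, 0, 0]
    - [0, 0, 0, 0, 0, 0]
    - [0, 0, 0.5, 0, 0, 0]
    - [0, 0, 0.5, 0, 0, 0]
    - [0, 0, 0, 0, 0, 0]
  grip_force: 80

```text
time: 4.6
tool_pos: [524.1, 226.0, 190.6]
tcp_rot: [179.9, -0.0, 93.8]
ft_force: [-3.2, -2.0, 8.8]
finger_gap: 55.8
grip_force: 82.9
```

apply_moves:
  rows:
    - [0, 0, 0.5, 0, 0, 0]
    - [0, 0, 0.5, 0, 0, 0]
    - [0, 0, 0.5, 0, 0, 0]
    - [0, 0, 0, 0, 0, 0]
    - [0, 0, 0, 0, 0, 0]

```text
time: 5.22
tool_pos: [524.0, 226.0, 189.2]
tcp_rot: [179.9, -0.0, 93.8]
ft_force: [-2.5, -1.2, 8.5]
finger_gap: 56.1
grip_force: 82.9
```

apply_moves:
  rows:
    - [0, 0, 0.5, 0, 0, 0]
    - [0, 0, 0.5, 0, 0, 0]
    - [0, 0, 0.5, 0, 0, 0]
    - [0, 0, 0, 0, 0, 0]
    - [0, 0, 0, 0, 0, 0]

```text
time: 5.85
tool_pos: [524.1, 226.0, 187.8]
tcp_rot: [179.9, -0.0, 93.8]
ft_force: [-4.0, -1.3, 9.4]
finger_gap: 56.4
grip_force: 82.9
```

apply_moves:
  rows:
    - [0, 0, 0.5, 0, 0, 0]
    - [0, 0, 0.5, 0, 0, 0]
    - [0, 0, 0.5, 0, 0, 0]
    - [0, 0, 0, 0, 0, 0]
    - [0, 0, 0, 0, 0, 0]

```text
time: 6.48
tool_pos: [524.1, 226.0, 187.1]
tcp_rot: [179.9, -0.0, 93.8]
ft_force: [-7.6, -2.4, 14.9]
finger_gap: 55.4
grip_force: 83.6
```

apply_moves:
  rows:
    - [0, -0.4, 0.2, 0, 0, 0]
    - [0, -0.4, 0.2, 0, 0, 0]
    - [0, 0, 0, 0, 0, 0]
    - [0, 0, 0, 0, 0, 0]
    - [0, 0, 0, 0, 0, 0]

```text
time: 7.1
tool_pos: [524.1, 226.0, 187.2]
tcp_rot: [179.8, -0.0, 93.8]
ft_force: [-3.7, -1.5, 13.9]
finger_gap: 55.8
grip_force: 83.6
```

apply_moves:
  rows:
    - [0, -0.2, 0.3, 0, 0, 0]
    - [0, 0, 0.3, 0, 0, 0]
    - [0, 0, 0, 0, 0, 0]
    - [0, 0, 0, 0, 0, 0]
    - [0, 0, 0, 0, 0, 0]

```text
time: 7.72
tool_pos: [524.1, 226.0, 187.2]
tcp_rot: [179.7, -0.0, 93.8]
ft_force: [-3.8, -2.0, 17.7]
finger_gap: 56.0
grip_force: 84.1
```

It has bottomed at 187.2 with 17.7 N. Testing a small counter-clockwise turn (rz negative, tool z points down).

apply_moves:
  rows:
    - [0, 0, 0, 0, 0, -0.03]
    - [0, 0, 0, 0, 0, -0.04]
    - [0, 0, 0, 0, 0, -0.04]
    - [0, 0, 0, 0, 0, -0.04]
    - [0, 0, 0, 0, 0, 0]

```text
time: 8.35
tool_pos: [524.5, 226.7, 187.2]
tcp_rot: [179.6, -0.1, 102.4]
ft_force: [-1.7, 1.5, 15.8]
finger_gap: 56.0
grip_force: 83.9
```

```bash
python3 -c "
from h import *
s=sense();print(s['ft_force'],s['wrist_torque'],s['tcp_rot'],s['joint_pos'])"
```

```text
[-1.7095619   1.46793891 15.81397876] [0.04421737 0.47356832 0.07645623] [ 1.79637369e+02 -6.27368221e-02  1.02420933e+02] [1.82227500e+01 4.87028551e+00 9.46802287e+01 2.61476027e-02
 8.00823716e+01 5.79759468e+00]
```

apply_moves:
  rows:
    - [0, 0, 0.2, 0, 0, -0.08]
    - [0, 0, 0, 0, 0, -0.08]
    - [0, 0, 0, 0, 0, -0.08]
    - [0, 0, 0, 0, 0, -0.08]
    - [0, 0, 0, 0, 0, 0]

```text
time: 8.98
tool_pos: [524.5, 227.0, 187.2]
tcp_rot: [179.6, 0.0, 120.8]
ft_force: [-2.0, 3.2, 16.2]
finger_gap: 55.9
grip_force: 83.9
```

apply_moves:
  rows:
    - [0, 0, 0.1, 0, 0, -0.08]
    - [-0.3, 0, 0, 0, 0, -0.08]
    - [0, 0, 0, 0, 0, -0.08]
    - [0, 0, 0, 0, 0, -0.08]
    - [0, 0, 0, 0, 0, 0]

```text
time: 9.6
tool_pos: [524.7, 226.7, 187.2]
tcp_rot: [179.6, 0.2, 139.1]
ft_force: [-1.9, 1.5, 17.5]
finger_gap: 55.8
grip_force: 84.0
```

apply_moves:
  rows:
    - [0, 0, 0, 0, 0, -0.09]
    - [0, 0, 0, 0, 0, -0.09]
    - [0, 0, 0, 0, 0, -0.09]
    - [0, 0, 0, 0, 0, -0.1]
    - [0, 0, 0, 0, 0, 0]

```text
time: 10.22
tool_pos: [524.7, 226.6, 187.2]
tcp_rot: [179.7, 0.3, 160.3]
ft_force: [-2.9, 1.5, 16.9]
finger_gap: 56.0
grip_force: 84.0
```

```bash
python3 - <<'E'
from h import *
s=sense();print(s['ft_force'],s['wrist_torque'],s['tcp_rot'])
for c in("wrist","top"):
    p,d=eyes.snapshot(c)
    cv2.imwrite(f"pics/{c}2.png",p[:,:,::-1])
p=cv2.imread("pics/top2.png");w=cv2.imread("pics/wrist2.png")
cv2.imwrite("pics/c2.png",np.hstack([cv2.resize(p[150:240,240:350],None,fx=4,fy=4),cv2.resize(w,(400,250))[:, :].repeat(1,0) if 0 else cv2.copyMakeBorder(cv2.resize(w,(400,250)),0,110,0,0,0)]))
E
```

```text
[-2.92920054  1.51111059 16.93960983] [0.06645889 0.3722214  0.0716646 ] [179.74258329   0.28915881 160.34755461]
```

View pics/c2.png

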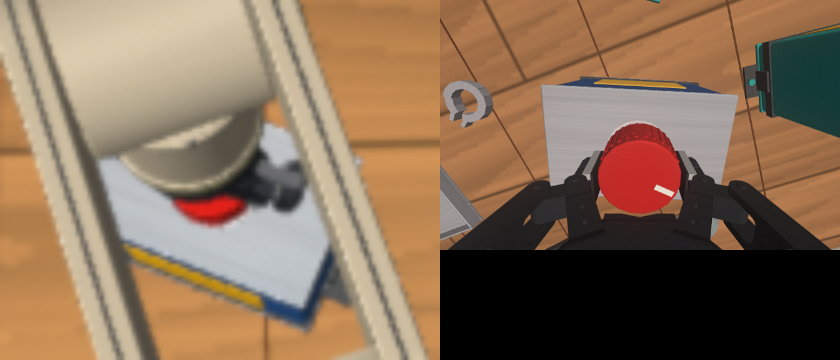

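In the wrist view (right panel) the dash at (664,190) is still at the same place relative to the fingers, while the can is rotated. So the cap has turned 66° with the gripper. Lifting.

apply_moves:
  rows:
    - [0, 0, -2, 0, 0, 0]
    - [0, 0, -3, 0, 0, 0]
    - [0, 0, -4, 0, 0, 0]
    - [0, 0, -6, 0, 0, 0]
    - [0, 0, -8, 0, 0, 0]

```text
time: 10.95
tool_pos: [522.2, 225.3, 205.9]
tcp_rot: [-179.9, -0.1, 160.2]
ft_force: [0.1, 0.1, -0.4]
finger_gap: 55.6
grip_force: 84.5
```

apply_moves:
  rows:
    - [0, 0, -10, 0, 0, 0]
    - [0, 0, -20, 0, 0, 0]
    - [0, 0, -20, 0, 0, 0]
    - [0, 0, -10, 0, 0, 0]
    - [0, 0, 0, 0, 0, 0]

```text
time: 11.58
tool_pos: [523.3, 225.7, 267.7]
tcp_rot: [179.9, 0.1, 160.2]
ft_force: [0.2, -0.5, -0.3]
finger_gap: 56.1
grip_force: 84.6
```

apply_moves:
  rows:
    - [-10, -20, 0, 0, 0, 0]
    - [-18, -42, 0, 0, 0, 0]
    - [-18, -42, 0, 0, 0, 0]
    - [-18, -42, 0, 0, 0, 0]
    - [-18, -42, 0, 0, 0, 0]

```text
time: 12.2
tool_pos: [535.7, 19.5, 265.2]
tcp_rot: [-180.0, -0.1, 160.3]
ft_force: [-0.2, 0.8, -0.3]
finger_gap: 55.8
grip_force: 84.7
```

apply_moves:
  rows:
    - [-18, -42, 0, 0, 0, 0]
    - [-18, -42, 0, 0, 0, 0]
    - [-18, -42, 0, 0, 0, 0]
    - [-18, -42, 0, 0, 0, 0]
    - [-18, -42, 0, 0, 0, 0]

```text
time: 12.82
tool_pos: [549.5, -208.6, 265.1]
tcp_rot: [180.0, -0.1, 160.2]
ft_force: [1.2, 0.2, -1.3]
finger_gap: 55.6
grip_force: 84.7
```

apply_moves:
  rows:
    - [-3, -15, 0, 0, 0, 0]
    - [0, -5, 0, 0, 0, 0]
    - [0, 0, 0, 0, 0, 0]
    - [0, 0, 0, 0, 0, 0]
    - [0, 0, 0, 0, 0, 0]

```text
time: 13.45
tool_pos: [546.3, -226.1, 266.4]
tcp_rot: [180.0, 0.0, 160.3]
ft_force: [0.2, 0.2, -0.9]
finger_gap: 55.6
grip_force: 84.7
```

apply_moves:
  rows:
    - [0, 0, 25, 0, 0, 0]
    - [0, 0, 45, 0, 0, 0]
    - [0, 0, 45, 0, 0, 0]
    - [0, 0, 40, 0, 0, 0]
    - [0, 0, 20, 0, 0, 0]

```text
time: 14.08
tool_pos: [544.8, -225.9, 88.6]
tcp_rot: [180.0, -0.2, 160.3]
ft_force: [0.0, -0.1, 0.4]
finger_gap: 55.9
grip_force: 84.7
```

apply_moves:
  rows:
    - [0, 0, 20, 0, 0, 0]
    - [0, 0, 20, 0, 0, 0]
    - [0, 0, 10, 0, 0, 0]
    - [0, 0, 0, 0, 0, 0]
    - [0, 0, 0, 0, 0, 0]

```text
time: 14.7
tool_pos: [546.7, -227.4, 42.1]
tcp_rot: [-180.0, 0.1, 160.2]
ft_force: [0.1, 0.3, 0.6]
finger_gap: 56.0
grip_force: 84.7
```

```bash
python3 - <<'E'
from h import *
s=sense();print(s['tool_pos'],s['ft_force'])
p,d=eyes.snapshot("scene")
cv2.imwrite("pics/s3.png",cv2.resize(p[240:380,160:360,::-1],None,fx=4,fy=4))
p,d=eyes.snapshot("wrist");W=world("wrist",d,red(p),s);print("cap top z",np.percentile(W[:,2],[5,50,90,97]))
T=W[W[:,2]>np.percentile(W[:,2],90)-6];q=np.linalg.lstsq(np.c_[T[:,:2],np.ones(len(T))],T[:,2],rcond=None)[0];print("slope",q[:2],T.mean(0))
E
```

```text
[ 546.70157569 -227.42567774   42.13341992] [0.08392286 0.27160459 0.63156122]
cap top z [31.79019696 52.82020261 53.60476673 53.9494891 ]
slope [ 0.01016216 -0.00748518] [ 544.29621501 -227.99457442   52.84749057]
```

View pics/s3.png

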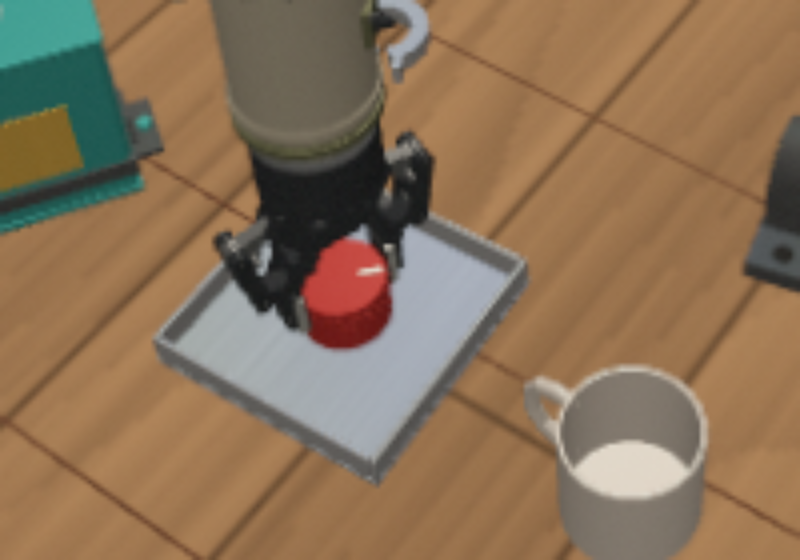

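The cap (crop 345,300) is level over the tray's middle. Its top is at z≈53, so its underside is about 11 mm above the floor. Lowering until it touches.

apply_moves:
  rows:
    - [0, 0, 3, 0, 0, 0]
    - [0, 0, 3, 0, 0, 0]
    - [0, 0, 2, 0, 0, 0]
    - [0, 0, 1, 0, 0, 0]
    - [0, 0, 0, 0, 0, 0]

```text
time: 15.42
tool_pos: [546.0, -227.0, 32.1]
tcp_rot: [180.0, -0.0, 160.2]
ft_force: [0.6, 0.4, -0.8]
finger_gap: 55.5
grip_force: 84.7
```

apply_moves:
  rows:
    - [0, 0, 0.5, 0, 0, 0]
    - [0, 0, 0.5, 0, 0, 0]
    - [0, 0, 0.5, 0, 0, 0]
    - [0, 0, 0, 0, 0, 0]
    - [0, 0, 0, 0, 0, 0]

```text
time: 16.05
tool_pos: [546.2, -227.2, 31.6]
tcp_rot: [-180.0, 0.0, 160.2]
ft_force: [-4.1, 1.2, 6.6]
finger_gap: 56.0
grip_force: 85.3
```

Touched down. Releasing and rising.

apply_moves:
  rows:
    - [0, 0, -0.5, 0, 0, 0]
    - [0, 0, 0, 0, 0, 0]
    - [0, 0, 0, 0, 0, 0]
    - [0, 0, 0, 0, 0, 0]
    - [0, 0, 0, 0, 0, 0]
  fingers: 80

```text
time: 16.68
tool_pos: [546.0, -227.0, 31.1]
tcp_rot: [180.0, -0.0, 160.2]
ft_force: [0.1, 0.2, -0.1]
finger_gap: 80.2
grip_force: 0.0
```

apply_moves:
  rows:
    - [0, 0, -5, 0, 0, 0]
    - [0, 0, -15, 0, 0, 0]
    - [0, 0, -30, 0, 0, 0]
    - [0, 0, -40, 0, 0, 0]
    - [0, 0, -30, 0, 0, 0]

```text
time: 17.3
tool_pos: [546.8, -227.4, 154.6]
tcp_rot: [-180.0, 0.2, 160.2]
ft_force: [0.6, 0.7, 0.2]
finger_gap: 79.6
grip_force: 0.0
```

apply_moves:
  rows:
    - [0, 0, -20, 0, 0, 0]
    - [0, 0, 0, 0, 0, 0]
    - [0, 0, 0, 0, 0, 0]
    - [0, 0, 0, 0, 0, 0]
    - [0, 0, 0, 0, 0, 0]

```text
time: 17.92
tool_pos: [545.4, -226.8, 169.9]
tcp_rot: [180.0, -0.1, 160.2]
ft_force: [-0.2, -0.1, -0.1]
finger_gap: 79.9
grip_force: 0.0
```

```bash
python3 - <<'E'
from h import *
s=sense();print(s['tool_pos'],s['finger_gap'])
p,d=eyes.snapshot("wrist");W=world("wrist",d,red(p),s);zt=np.percentile(W[:,2],90);T=W[W[:,2]>zt-6]
q=np.linalg.lstsq(np.c_[T[:,:2],np.ones(len(T))],T[:,2],rcond=None)[0];print("top z",zt,"slope",q[:2],T.mean(0))
cv2.imwrite("pics/w4.png",p[:,:,::-1])
E
```

```text
[ 545.44466525 -226.75287859  169.87486589] 79.89330696351973
top z 43.263544895187124 slope [ 0.00632687 -0.00488724] [ 544.79997575 -228.50622773   42.4116854 ]
```

View pics/w4.png

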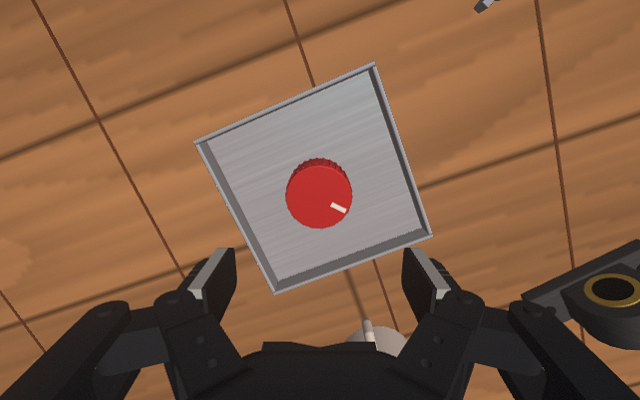

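The cap sits upright at (319,195), in the middle of the tray, with its top at z≈42 as expected. The fingers are clear of it.

```bash
python3 -c "
from bench import job
print(job.hand_in())"
```

```text
the job is handed in; nothing more can be done
None
```

The red cap was pressed to its stop at about 17 N, turned 66° counter-clockwise, lifted off and left upright and released in the middle of the tray; the job is handed in, but no verdict was shown.

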